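# Complete the crate of blue tins from the parts carousel

### The job

Complete the red crate with blue tins. Turn the carousel (its upright posts are there to push on) until its blue tin stands squarely in the notch at the front, over the yellow tongue, and let it stop there; then lift that tin out and set it down gently, upright, in one of the two empty cells (marked with a white pad), and put the blue tin that stands on the bench in the other empty cell. Leave the yellow and green tins on the carousel, the tins already in the crate upright in their cells, and the tape roll where it is.

Things in the scene. Friction and masses are not known exactly. Their poses are not given: they have to be found in the camera images.
- carousel_base: Fixed part of a parts carousel: dark round foot, centre column, and a grey top plate (radius 85 mm, 136 to 142 mm above the bench, 6 mm over the tins) that keeps tins from being lifted except at one notch, 60 degrees wide, in front. A yellow tongue lies on the bench below the notch, to 190 mm from the axis. Origin: on the turning axis at bench level; the notch lies towards its own -x; z up.
- turntable: Grey disc (radius 155 mm, top face 30 mm above the bench); turns about its vertical z axis (same origin as carousel_base) both ways, friction 0.15 N m, stays where left. 5 upright push posts (black, orange tops, radius 8 mm, tops at 130 mm) 145 mm from the axis at 0, 72, 144, 216, 288 deg from its own x axis; 5 pockets (pins 12 mm high) midway between them, 95 mm from the axis.
- pick_gap (a point): Point on the carousel_base at the middle of the notch, 95 mm from the axis, 30 mm above the bench: where the centre of the underside of the blue tin must be brought.
- tin_a: Blue tin standing in one of the carousel's pockets. Round, 48 mm in diameter, 100 mm tall (body 88 mm, then a blue cap 40 mm wide), about 0.25 kg. Origin: centre of its underside; z up.
- tin_b: Identical blue tin standing on the bench between carousel and crate. Origin: centre of its underside; z up.
- crate: Red crate fixed to the bench, 164 mm (x) by 244 mm (y) by 40 mm high, walls, floor and dividers 4 mm thick, dividers 35 mm high: 2 cells along x by 3 along y, each 76 mm square, centres at x = -40, 40 mm and y = -80, 0, 80 mm. Origin: centre of its underside; axes along its sides.
- pad1: White round pad, 42 mm wide, 1 mm thick (only a mark), in the centre of one empty cell of the crate. Origin: on the cell's floor, at the cell's centre.
- pad2: White round pad in the centre of the other empty cell of the crate, as pad1.
- tin_yellow: Yellow tin of the same size, in a carousel pocket, to stay on the carousel. Origin: centre of its underside.
- tin_green: Green tin of the same size, in a carousel pocket, to stay on the carousel. Origin: centre of its underside.
- packed1: Blue tin of the same size already standing in a cell of the crate, to stay there. Origin: centre of its underside.
- packed2: Blue tin of the same size already standing in a cell of the crate, to stay there. Origin: centre of its underside.
- packed3: Blue tin of the same size already standing in a cell of the crate, to stay there. Origin: centre of its underside.
- packed4: Blue tin of the same size already standing in a cell of the crate, to stay there. Origin: centre of its underside.
- tape: Cardboard-coloured tape roll lying flat on the bench at the far right, 100 mm across, 45 mm high, to be left alone. Origin: centre of its underside.

How it is judged:
On the way:
1. the carousel's blue tin stands in the notch, at rest in its pocket (horizontal distance between tin_a and pick_gap below 0.022 m and z of tin_a in the frame of pick_gap below 0.006 m and linear speed of tin_a below 0.02 m/s and angle between tin_a's own z axis and vertical below 0.1 rad), for 0.2 s.
At the end, for the whole second after the job is handed in: The two blue tins stand in the two empty cells, one in each (within 21 mm of the pad's centre, upright within 0.1 rad, on the cell's floor within 6 mm, at rest); the four packed tins still stand upright in the crate, and the yellow and green tins upright on the carousel (((horizontal distance between tin_a and pad1 below 0.021 m and horizontal distance between tin_b and pad2 below 0.021 m) or (horizontal distance between tin_a and pad2 below 0.021 m and horizontal distance between tin_b and pad1 below 0.021 m)) and angle between each of tin_a, tin_b, packed1, packed2, packed3, packed4, tin_yellow, tin_green's own z axis and vertical below 0.1 rad and z of each of tin_a, tin_b, packed1, packed2, packed3, packed4 in the frame of crate below 0.01 m and linear speed of each of tin_a, tin_b below 0.02 m/s and height (world z) of each of tin_yellow, tin_green above 0.025 m); the robot touches nothing.
It fails at once if a blue tin is dropped (falls faster than 0.6 m/s out of the fingers) ((linear speed of tin_a above 0.6 m/s and contact force between the fingers and tin_a below 0.05 N) or (linear speed of tin_b above 0.6 m/s and contact force between the fingers and tin_b below 0.05 N)).
It fails at once if any tin is knocked over (tips past 0.6 rad) (angle between any of tin_a, tin_b, tin_yellow, tin_green, packed1, packed2, packed3, packed4's own z axis and vertical above 0.6 rad).
It fails at once if a packed tin is lifted out of its cell or shifted to another (moved over 35 mm) (distance of any of packed1, packed2, packed3, packed4 from where it was at the start of the episode above 0.035 m).
It fails at once if the tape roll is shifted by more than 30 mm (distance of tape from where it was at the start of the episode above 0.03 m).
It also fails if it takes over 72 s, if anything falls off the work surface, if the arm or the gripper's body presses on something with over 40 N, if the wrist force passes 120 N, or if a joint passes its speed limit or range.

### The arm

A 6-joint arm with a two-finger parallel gripper is mounted at the origin on the work surface. World frame = base frame: x ahead of the robot, y to its left, z up, the work surface at z = 0. Lengths are in m, angles in rad, forces in N, time in s.
With the tool pointing down it reaches from about 0.3 to 0.875 m from the base axis. Payload 6.4 kg.
Tool frame: the origin (TCP) lies midway between the tips of the shut fingers; the grasp point (between the pads) lies 19 mm behind it (ctrl.pinch_z is the distance from the TCP to the grasp point, in m); z points along the fingers, y is the line along which they close (so a half turn about z gives the same grasp; the last joint's range is limited). The gripper opens to 85 mm and grips with 20 to 120 N. Pads are 22 mm wide; open, the fingers measure 114 mm over their backs; the gripper's body (76 mm by 85 mm) begins 54 mm behind the grasp point. The pads swing forward as they close: fully open they stand 13 mm farther back than shut.
Start: joints at [1.064, 0.181, 1.607, -0, 1.354, -0.206], TCP at [0.17, 0.549, 0.231] pointing down, gripper open.
Joint ranges: [-2.99, 2.99], [-0.89, 2.07], [0.3, 2.58], [-1.14, 4.28], [0, 2.63], [-3.12, 3.12]. Speed limits (rad/s): [2.57, 2.57, 3.01, 3.14, 3.14, 3.14].

### API

Orientations are given as a unit quaternion [w, x, y, z].
In Python, from bench import ctrl gives the robot as it stands.
- The arm moves only by the tool apply_moves, never from a script. Its argument "moves" is a list of rows, each an object with "jaw": the opening, from 0 (shut) to 1 (fully open); "offset": the shift along the tool's x, y, z in mm, a list of three; "rot": the turn, a rotation vector about the tool's x, y, z in degrees, a list of three. In form: [{"jaw": jaw, "offset": [dx, dy, dz], "rot": [ax, ay, az]}, ...]. A call has exactly 5 rows; each row shifts and turns the commanded pose from where the row before left it, along the tool's axes as they then stand; what a row does not reach is not made up. A row lasts 1/8 s, in which the tool goes at most 62.5 mm and 10.7 degrees, less where a joint would pass 70% of its speed; a pose out of reach is approached as far as the arm can. A call is refused whole if a number of a shift passes 62.5 or a number of a turn 10.7, either way. A call with a gripper value outside its range is refused whole. The fingers move at their own pace and stop on an object; the grip force is fixed at half the most. Time passes only in rows, so rows that do not move let the fingers close, or fill a call up. It gives the time, the measured TCP pose, the force, the opening and the grip force at its end, in the units of the state.
- ctrl.get_obs(): the state, without advancing time (a new reading comes with each control period).
- ctrl.camera(name): name is "side" or "top"; returns (picture, depth): 400x640x3 uint8, red, green, blue; 400x640 float32, m along the optical axis (not along the pixel's ray), 0 where there is no reading.
- ctrl.camera_params(name): a dict with "K" (3x3 intrinsics, pixels), "cam_to_world" (4x4, takes a point from camera to world coordinates). Camera axes: x right, y down, z forward; pixel columns grow to the right and rows downward; lengths in m; the calibration is good to about 2 mm. A picture is of the moment at which its call begins. camera_params takes no time and is no camera call.
- ctrl.hand_in(): hands the job in; it is judged then, once.
Trained networks look in the newest picture that a camera, given by its name, has taken for a name from the list of things; names that differ only in an ending like _2 or _b are one class to them, and where a whole thing is asked for, a point or a joint stands for the part that bears it (a point fixed in the world has none). Each returns a list of dicts, best first, with "score" (0 to 1); they miss things now and then, are a little off and sometimes report something else, mostly with a low value. They report only what shows in the picture. A call takes as long as a camera call.
- ctrl.outline_of(camera, target): "region" (400x640 bool, what is visible of it) and "position" ([column, row] in pixels, amid what is visible of it).
The state is a dict: "time_s": time; "q": joint angles; "dq": joint speeds; "joint_efforts": joint torques, N m; "eef_pos": TCP position; "eef_rot": TCP orientation; "wrist_force": force on the tool from outside, world axes, zero at the start; "torque": the same for the moment, N m; "opening": opening from 0.0 (shut) to 1.0 (fully open); "grasp_force": force on a finger pad.
Only numpy, scipy, OpenCV 4.12 (cv2) and the standard library are available. Lean on these libraries where they do the work, as an engineer would, in place of code of your own. Each camera call takes 0.05 s, during which the arm holds its last target. There are 200 camera calls.

## Working session

There is one attempt and no reset: what is moved stays moved. The work goes in short steps, Python scripts to look and compute and a tool call to move; the robot and the scene stay as the last step left them, time stands still between calls to the robot, and variables do not carry over. Pictures are saved under pics/ and viewed, at most 10 in all, crops included, and the job is handed in when it is done.

Besides the shell and the picture viewer there is one more tool, called as name(argument=value, ...) on one line, values as JSON. apply_moves: Moves the arm, as the interface text tells. Its arguments: {"type":"object","properties":{"moves":{"type":"array"}},"required":["moves"]}

```bash
mkdir -p pics; ls; cat > h.py <<'E'
import numpy as np, cv2
from bench import ctrl
from scipy.spatial.transform import Rotation as R
def cloud(name):
    im,d=ctrl.camera(name); p=ctrl.camera_params(name); K=np.array(p["K"]);T=np.array(p["cam_to_world"])
    v,u=np.mgrid[:400,:640]
    P=np.stack([(u-K[0,2])/K[0,0]*d,(v-K[1,2])/K[1,1]*d,d],-1)@T[:3,:3].T+T[:3,3]
    P[d==0]=np.nan
    return im,P
def save(im,n): cv2.imwrite(f"pics/{n}.png",im[:,:,::-1])
E
python3 - <<'E'
from h import *
for c in("top","side"):
    im,P=cloud(c); save(im,c+"0"); np.save(c+"0.npy",P)
    for t in ["carousel_base","turntable","tin_a","tin_yellow","tin_green","crate","pad1","packed1","tape"]:
        for r in ctrl.outline_of(c,t)[:7]:
            m=r["region"]; Q=P[m]; Q=Q[~np.isnan(Q[:,0])]
            if not len(Q): continue
            z=np.nanpercentile(Q[:,2],95); S=Q[Q[:,2]>z-.008]
            print(c,t,round(r["score"],2),np.round(r["position"]),m.sum(),"topz",z.round(3),"mid",((S.max(0)+S.min(0))/2).round(3)[:2],S.mean(0).round(3)[:2])
o=ctrl.get_obs();print(o["time_s"],o["eef_pos"],o["eef_rot"],ctrl.pinch_z)
E
```

```text
pics
top carousel_base 0.93 [200. 159.] 3613 topz 0.146 mid [0.674 0.232] [0.675 0.231]
top turntable 0.59 [212. 189.] 5945 topz 0.098 mid [0.673 0.222] [0.664 0.231]
top turntable 0.28 [201. 161.] 3502 topz 0.146 mid [0.673 0.231] [0.674 0.231]
top tin_a 0.78 [162. 172.] 247 topz 0.135 mid [0.643 0.321] [0.652 0.327]
top tin_yellow 0.74 [241. 183.] 393 topz 0.133 mid [0.624 0.145] [0.622 0.144]
top tin_green 0.88 [233. 140.] 348 topz 0.137 mid [0.722 0.161] [0.733 0.16 ]
top crate 0.94 [383. 219.] 4102 topz 0.042 mid [ 0.545 -0.25 ] [ 0.548 -0.257]
top pad1 0.72 [383. 233.] 173 topz 0.009 mid [ 0.505 -0.248] [ 0.506 -0.248]
top pad1 0.56 [354. 229.] 181 topz 0.009 mid [ 0.509 -0.167] [ 0.51  -0.168]
top pad1 0.51 [419. 201.] 407 topz 0.108 mid [ 0.581 -0.331] [ 0.582 -0.33 ]
top packed1 0.81 [356. 198.] 377 topz 0.107 mid [ 0.588 -0.172] [ 0.588 -0.171]
top packed1 0.69 [388. 199.] 406 topz 0.106 mid [ 0.584 -0.251] [ 0.584 -0.251]
top packed1 0.68 [418. 231.] 409 topz 0.107 mid [ 0.502 -0.329] [ 0.502 -0.328]
top packed1 0.64 [417. 199.] 422 topz 0.107 mid [ 0.581 -0.331] [ 0.582 -
[... 602 characters left out ...]
mid [ 0.546 -0.25 ] [ 0.547 -0.218]
side pad1 0.62 [347. 193.] 102 topz 0.009 mid [ 0.509 -0.177] [ 0.509 -0.176]
side pad1 0.58 [350. 170.] 59 topz 0.009 mid [ 0.508 -0.257] [ 0.508 -0.256]
side packed1 0.79 [315. 176.] 486 topz 0.106 mid [ 0.589 -0.172] [ 0.588 -0.169]
side packed1 0.75 [352. 140.] 495 topz 0.106 mid [ 0.501 -0.329] [ 0.502 -0.327]
side packed1 0.75 [324. 154.] 387 topz 0.107 mid [ 0.586 -0.228] [ 0.585 -0.249]
side packed1 0.57 [329. 134.] 285 topz 0.107 mid [ 0.582 -0.331] [ 0.582 -0.33 ]
side tape 0.58 [377. 120.] 701 topz 0.048 mid [ 0.426 -0.494] [ 0.427 -0.49 ]
1.0 [0.17037621 0.54920959 0.23128944] [1.44829452e-05 1.49841251e-01 9.88710068e-01 8.62805405e-06] 0.0187
```

View pics/top0.png

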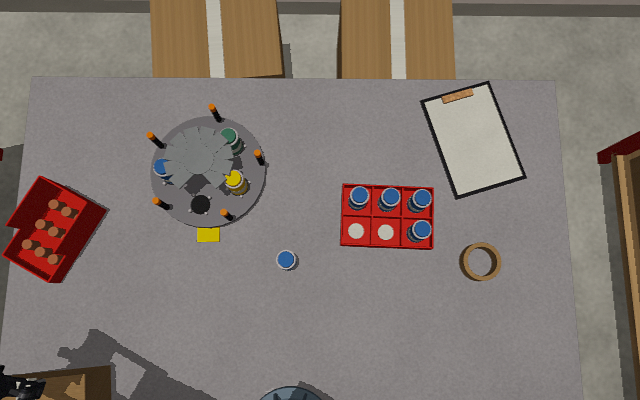

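View pics/side0.png

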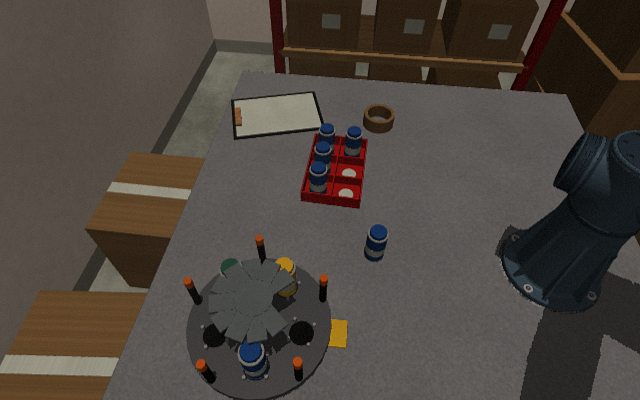

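```bash
python3 - <<'E'
from h import *
for c in("top","side"):
    P=np.load(c+"0.npy"); im=cv2.imread(f"pics/{c}0.png")
    hsv=cv2.cvtColor(im,cv2.COLOR_BGR2HSV)
    def comps(n,m,a=15):
        k,l,s,ce=cv2.connectedComponentsWithStats(m.astype(np.uint8))
        for i in range(1,k):
            if s[i,4]>=a:
                Q=P[l==i]; print(c,n,s[i,4],ce[i].round(),Q.mean(0).round(3),((Q.max(0)+Q.min(0))/2).round(3))
    H,S=hsv[...,0],hsv[...,1]
    comps("orange",(H>6)&(H<20)&(S>150)&(P[...,2]>.1),5)
    comps("yellow",(H>20)&(H<35)&(S>120)&(P[...,2]<.02))
    pl=(np.abs(P[...,2]-.142)<.008)&(S<60)&(np.hypot(P[...,0]-.674,P[...,1]-.231)<.1)
    comps("plate",pl,100)
    if c=="top":
        v,u=np.nonzero(pl); Q=P[pl]; hull=cv2.convexHull(Q[:,:2].astype(np.float32))
        print(cv2.minEnclosingCircle(Q[:,:2].astype(np.float32)))
E
```

```text
top orange 48 [212. 108.] [0.808 0.206 0.126] [0.809 0.208 0.122]
top orange 54 [151. 136.] [0.732 0.357 0.126] [0.733 0.359 0.121]
top orange 47 [257. 153.] [0.687 0.087 0.127] [0.688 0.087 0.123]
top orange 56 [156. 201.] [0.565 0.332 0.125] [0.565 0.333 0.118]
top orange 47 [224. 212.] [0.537 0.165 0.126] [0.537 0.166 0.12 ]
top orange 5 [ 89. 376.] [0.151 0.461 0.121] [0.151 0.461 0.121]
top yellow 331 [208. 234.] [0.497 0.227 0.006] [0.498 0.227 0.007]
top plate 3149 [198. 156.] [0.674 0.231 0.142] [0.674 0.231 0.142]
((0.6677017211914062, 0.23112154006958008), 0.08718082308769226)
side orange 88 [629.   5.] [-0.576 -1.237  0.119] [-0.576 -1.244  0.122]
side orange 7 [637.   1.] [-0.58  -1.213  0.148] [-0.58  -1.215  0.148]
side orange 9 [637.   9.] [-0.584 -1.188  0.125] [-0.585 -1.188  0.124]
side orange 10 [637.  17.] [-0.586 -1.165  0.105] [-0.588 -1.166  0.106]
side orange 75 [259. 240.] [0.689 0.089 0.125] [0.69  0.086 0.118]
side orange 86 [323. 280.] [0.538 0.167 0.126] [0.538 0.164 0.12 ]
side orange 91 [188. 283.] [0.809 0.208 0.126] [0.811 0.206 0.121]
side orange 105 [297. 363.] [0.566 0.335 0.127] [0.567 0.333 0.118]
side orange 114 [201. 365.] [0.733 0.36  0.127] [0.734 0.358 0.119]
side yellow 380 [338. 335.] [0.497 0.231 0.007] [0.497 0.226 0.006]
side plate 5071 [249. 300.] [0.675 0.236 0.143] [0.674 0.229 0.142]
```

```bash
cat > plan.py <<'E'
from h import *
def plan(wps, start=None):
    """wps: (x,y,z,phi_deg of tool y,jaw,nrows); prints rows [jaw,dx,dy,dz,az], tool pointing down"""
    o=ctrl.get_obs(); r=R.from_quat(np.roll(o["eef_rot"],-1)).as_matrix()
    p=np.array(o["eef_pos"]); ph=np.degrees(np.arctan2(r[1,1],r[0,1]))
    print("t",o["time_s"],"pos",p.round(4),"phi",ph.round(2),"zaxis",r[:,2].round(3),"open",round(o["opening"],3),"F",np.round(o["wrist_force"],1),"grip",round(o["grasp_force"],1))
    if start: p=np.array(start[:3]);ph=start[3]
    n0=0
    for x,y,z,f,j,n in wps:
        for k in range(n,0,-1):
            df=(f-ph+90)%180-90
            c,s=np.cos(np.radians(ph)),np.sin(np.radians(ph))
            Y=np.array([c,s,0]);X=np.array([-s,c,0])  # x = y cross z(-1)
            d=(np.array([x,y,z])-p)/k*1000
            v=[round(d@X),round(d@Y),round(-d[2])]; a=round(-df/k*2)/2
            p=p+(X*v[0]+Y*v[1]+np.array([0,0,-v[2]]))/1000; ph=ph-a
            if n0%5==0: print("--")
            n0+=1
            print(j,v,a, "!!" if max(map(abs,v))>62 or abs(a)>10.7 else "")
    print("end",p.round(4),ph,"rows",n0)
E
python3 - <<'E'
from plan import *
plan([(.566,.333,.2,60,1,10),(.566,.333,.09,60,1,3),(.566,.333,.09,60,.28,2)])
E
```

```text
t 1.0 pos [0.1704 0.5492 0.2313] phi 72.76 zaxis [ 0.  0. -1.] open 0.998 F [-0.3 -0.5  0.4] grip 0.0
--
1 [-44, -9, 3] 1.5 
1 [-44, -8, 3] 1.5 
1 [-45, -7, 3] 1.0 
1 [-45, -6, 3] 1.5 
1 [-45, -5, 3] 1.0 
--
1 [-45, -4, 3] 1.5 
1 [-45, -2, 3] 1.0 
1 [-45, -2, 3] 1.5 
1 [-45, 0, 4] 1.0 
1 [-45, 0, 3] 1.5 
--
1 [0, 0, 37] 0.0 
1 [0, 0, 37] 0.0 
1 [0, 0, 36] 0.0 
0.28 [0, 0, 0] 0.0 
0.28 [0, 0, 0] 0.0 
end [0.5662 0.3328 0.0903] 59.7645461533489 rows 15
```

apply_moves(moves=[{"jaw": 1, "offset": [-44, -9, 3], "rot": [0, 0, 1.5]}, {"jaw": 1, "offset": [-44, -8, 3], "rot": [0, 0, 1.5]}, {"jaw": 1, "offset": [-45, -7, 3], "rot": [0, 0, 1]}, {"jaw": 1, "offset": [-45, -6, 3], "rot": [0, 0, 1.5]}, {"jaw": 1, "offset": [-45, -5, 3], "rot": [0, 0, 1]}])

```text
time_s: 1.62
eef_pos: [0.3692, 0.4391, 0.2163]
eef_rot: [0.0, 0.206, 0.979, 0.0]
wrist_force: [0.5, 0.9, -0.4]
opening: 0.997
grasp_force: 0.0
```

apply_moves(moves=[{"jaw": 1, "offset": [-45, -4, 3], "rot": [0, 0, 1.5]}, {"jaw": 1, "offset": [-45, -2, 3], "rot": [0, 0, 1]}, {"jaw": 1, "offset": [-45, -2, 3], "rot": [0, 0, 1.5]}, {"jaw": 1, "offset": [-45, 0, 4], "rot": [0, 0, 1]}, {"jaw": 1, "offset": [-45, 0, 3], "rot": [0, 0, 1.5]}])

```text
time_s: 2.25
eef_pos: [0.5674, 0.332, 0.2001]
eef_rot: [-0.0, 0.261, 0.965, 0.0]
wrist_force: [0.6, 0.3, -0.1]
opening: 0.997
grasp_force: 0.0
```

```bash
python3 - <<'E'
from plan import *
A=np.array([.6663,.2303])
def arc(a0,a1,n,f0,f1):
    return [(*(A+.145*np.array([np.cos(np.radians(t)),np.sin(np.radians(t))])),.09,f,.28,1) for t,f in zip(np.linspace(a0,a1,n+1)[1:],np.linspace(f0,f1,n+1)[1:])]
plan([(.566,.333,.09,60,1,3),(.566,.333,.09,60,.28,2)]+arc(134.4,217,20,60,110)+[(.549,.143,.09,110,.28,2),(.549,.143,.09,110,1,3)])
E
```

```text
t 2.25 pos [0.5674 0.332  0.2001] phi 59.72 zaxis [-0.  0. -1.] open 0.997 F [ 0.6  0.3 -0.1] grip 0.0
--
1 [1, 0, 37] 0.0 
1 [0, 0, 37] 0.0 
1 [1, 0, 36] -0.5 
0.28 [0, 0, 0] 0.0 
0.28 [0, 0, 0] 0.0 
--
0.28 [4, -10, 0] -2.5 
0.28 [2, -10, 0] -2.5 
0.28 [2, -10, 0] -2.5 
0.28 [1, -11, 0] -2.5 
0.28 [2, -10, 0] -2.5 
--
0.28 [1, -10, 0] -2.5 
0.28 [0, -11, 0] -2.5 
0.28 [1, -10, 0] -2.5 
0.28 [0, -11, 0] -2.5 
0.28 [0, -10, 0] -2.5 
--
0.28 [-1, -11, 0] -2.5 
0.28 [0, -10, 0] -2.5 
0.28 [-2, -10, 0] -2.5 
0.28 [-1, -11, 0] -2.5 
0.28 [-2, -10, 0] -2.5 
--
0.28 [-1, -10, 0] -2.5 
0.28 [-3, -11, 0] -2.5 
0.28 [-2, -10, 0] -2.5 
0.28 [-3, -10, 0] -2.5 
0.28 [-3, -10, 0] -2.5 
--
0.28 [1, 0, 0] 0.0 
0.28 [0, 1, 0] 0.0 
1 [0, 0, 0] 0.0 
1 [0, 0, 0] 0.0 
1 [0, 0, 0] 0.0 
end [0.5492 0.1433 0.0901] 110.2170841756025 rows 30
```

apply_moves(moves=[{"jaw": 1, "offset": [1, 0, 37], "rot": [0, 0, 0]}, {"jaw": 1, "offset": [0, 0, 37], "rot": [0, 0, 0]}, {"jaw": 1, "offset": [1, 0, 36], "rot": [0, 0, -0.5]}, {"jaw": 0.28, "offset": [0, 0, 0], "rot": [0, 0, 0]}, {"jaw": 0.28, "offset": [0, 0, 0], "rot": [0, 0, 0]}])

```text
time_s: 2.88
eef_pos: [0.5653, 0.3342, 0.0918]
eef_rot: [0.001, 0.257, 0.967, 0.001]
wrist_force: [0.5, 0.5, 0.4]
opening: 0.602
grasp_force: 0.0
```

apply_moves(moves=[{"jaw": 0.28, "offset": [4, -10, 0], "rot": [0, 0, -2.5]}, {"jaw": 0.28, "offset": [2, -10, 0], "rot": [0, 0, -2.5]}, {"jaw": 0.28, "offset": [2, -10, 0], "rot": [0, 0, -2.5]}, {"jaw": 0.28, "offset": [1, -11, 0], "rot": [0, 0, -2.5]}, {"jaw": 0.28, "offset": [2, -10, 0], "rot": [0, 0, -2.5]}])

```text
time_s: 3.5
eef_pos: [0.535, 0.2931, 0.0934]
eef_rot: [0.002, 0.149, 0.989, 0.001]
wrist_force: [0.7, 0.8, 0.1]
opening: 0.279
grasp_force: 0.6
```

```bash
python3 - <<'E'
from plan import *
im,P=cloud("side"); save(im,"side1"); plan([])
for t in ("tin_a",):
  for r in ctrl.outline_of("side",t)[:2]:
    Q=P[r["region"]];print(r["score"],r["position"],np.nanmedian(Q,0))
E
```

```text
t 3.55 pos [0.5344 0.2921 0.0931] phi 72.94 zaxis [ 0.004  0.001 -1.   ] open 0.279 F [-0.6 -1.4  0.2] grip 0.0
end [0.5344 0.2921 0.0931] 72.93823397195635 rows 0
0.85 [265.1, 355.8] [0.6192422  0.32516556 0.11969815]
0.61 [379.4, 240.7] [0.4292252  0.02729959 0.08352761]
```

View pics/side1.png

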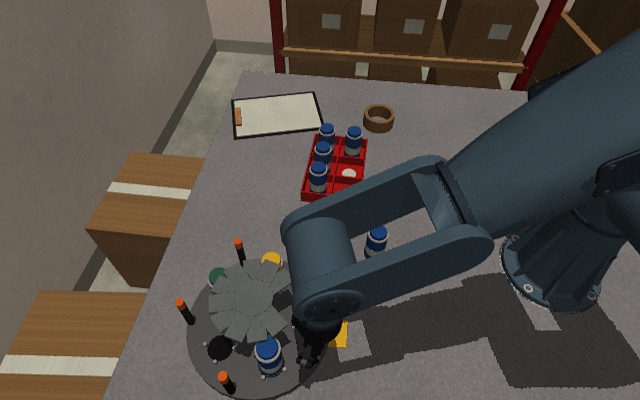

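The gripper straddles the front post at about (312, 350). The table is turning and the blue tin has moved to (265, 356), so I'll keep going along the arc.

apply_moves(moves=[{"jaw": 0.28, "offset": [1, -10, 0], "rot": [0, 0, -2.5]}, {"jaw": 0.28, "offset": [0, -11, 0], "rot": [0, 0, -2.5]}, {"jaw": 0.28, "offset": [1, -10, 0], "rot": [0, 0, -2.5]}, {"jaw": 0.28, "offset": [0, -11, 0], "rot": [0, 0, -2.5]}, {"jaw": 0.28, "offset": [0, -10, 0], "rot": [0, 0, -2.5]}])

```text
time_s: 4.22
eef_pos: [0.5215, 0.2427, 0.0921]
eef_rot: [0.001, 0.041, 0.999, 0.001]
wrist_force: [-0.5, 1.3, 0.0]
opening: 0.276
grasp_force: 0.7
```

apply_moves(moves=[{"jaw": 0.28, "offset": [-1, -11, 0], "rot": [0, 0, -2.5]}, {"jaw": 0.28, "offset": [0, -10, 0], "rot": [0, 0, -2.5]}, {"jaw": 0.28, "offset": [-2, -10, 0], "rot": [0, 0, -2.5]}, {"jaw": 0.28, "offset": [-1, -11, 0], "rot": [0, 0, -2.5]}, {"jaw": 0.28, "offset": [-2, -10, 0], "rot": [0, 0, -2.5]}])

```text
time_s: 4.85
eef_pos: [0.5276, 0.1908, 0.092]
eef_rot: [0.001, -0.068, 0.998, 0.0]
wrist_force: [-0.6, 1.5, 0.5]
opening: 0.279
grasp_force: 0.7
```

```bash
python3 - <<'E'
from plan import *
A=np.array([.6663,.2303]);o=ctrl.get_obs()["eef_pos"][:2]-A; a0=np.degrees(np.arctan2(o[1],o[0]))%360
print(a0,np.hypot(*o))
def arc(a0,a1,n,f0,f1):
    return [(*(A+.145*np.array([np.cos(np.radians(t)),np.sin(np.radians(t))])),.09,f,.28,1) for t,f in zip(np.linspace(a0,a1,n+1)[1:],np.linspace(f0,f1,n+1)[1:])]
plan(arc(a0,217,10,85,110))
E
```

```text
195.91250551471416 0.14419080184338978
t 4.85 pos [0.5276 0.1908 0.092 ] phi 97.8 zaxis [ 0.002  0.001 -1.   ] open 0.279 F [-0.6  1.5  0.5] grip 0.7
--
0.28 [0, -5, 2] 10.5 
0.28 [-2, -5, 0] -2.5 
0.28 [-2, -5, 0] -2.5 
0.28 [-2, -5, 0] -2.5 
0.28 [-2, -5, 0] -2.5 
--
0.28 [-2, -5, 0] -2.5 
0.28 [-1, -5, 0] -2.5 
0.28 [-2, -5, 0] -2.5 
0.28 [-2, -5, 0] -2.5 
0.28 [-2, -5, 0] -2.5 
end [0.5507 0.1436 0.09  ] 109.79595506323194 rows 10
```

apply_moves(moves=[{"jaw": 0.28, "offset": [-2, -10, 0], "rot": [0, 0, -2.5]}, {"jaw": 0.28, "offset": [-3, -11, 0], "rot": [0, 0, -2.5]}, {"jaw": 0.28, "offset": [-2, -10, 0], "rot": [0, 0, -2.5]}, {"jaw": 0.28, "offset": [-3, -8, 0], "rot": [0, 0, -2.5]}, {"jaw": 0.28, "offset": [-2, -6, 0], "rot": [0, 0, -2.5]}])

```text
time_s: 5.48
eef_pos: [0.5489, 0.1493, 0.0919]
eef_rot: [0.001, -0.176, 0.984, 0.0]
wrist_force: [-1.3, 0.7, -0.6]
opening: 0.28
grasp_force: 0.5
```

apply_moves(moves=[{"jaw": 0.28, "offset": [-1, -4, 0], "rot": [0, 0, 0]}, {"jaw": 0.28, "offset": [-1, -2, 0], "rot": [0, 0, 0]}, {"jaw": 0.28, "offset": [0, 0, 0], "rot": [0, 0, 0]}, {"jaw": 0.28, "offset": [0, 0, 0], "rot": [0, 0, 0]}, {"jaw": 1, "offset": [0, 0, 0], "rot": [0, 0, 0]}])

```text
time_s: 6.1
eef_pos: [0.5515, 0.1443, 0.0902]
eef_rot: [-0.0, -0.176, 0.984, -0.0]
wrist_force: [0.7, -1.2, 0.5]
opening: 0.48
grasp_force: 0.0
```

```bash
python3 - <<'E'
from plan import *
im,P=cloud("side"); save(im,"side2"); np.save("side2.npy",P); plan([])
A=np.array([.6663,.2303])
hsv=cv2.cvtColor(im,cv2.COLOR_RGB2HSV);H,S=hsv[...,0],hsv[...,1]
m=(H>6)&(H<20)&(S>150)&(P[...,2]>.1)&(np.hypot(P[...,0]-.666,P[...,1]-.23)<.17)
k,l,s,ce=cv2.connectedComponentsWithStats(m.astype(np.uint8))
for i in range(1,k):
    if s[i,4]>30:
        q=P[l==i].mean(0)[:2]-A; print(s[i,4],ce[i].round(),np.degrees(np.arctan2(q[1],q[0]))%72,np.hypot(*q))
for r in ctrl.outline_of("side","tin_a")[:2]:
    Q=P[r["region"]];print(r["score"],r["position"],np.nanmedian(Q,0))
E
```

```text
t 6.15 pos [0.5516 0.1443 0.0902] phi 110.27 zaxis [-0. -0. -1.] open 0.568 F [0.1 0.7 0.5] grip 0.0
end [0.5516 0.1443 0.0902] 110.26744265299394 rows 0
75 [250. 241.] 71.24556157591046 0.14310667755600173
94 [184. 292.] 71.25699868117493 0.14479587501816918
109 [306. 355.] 69.92952255499955 0.14443722749822124
118 [210. 372.] 70.80286349957733 0.1457088582349456
0.9 [299.1, 318.6] [0.57058722 0.24439862 0.11871641]
0.76 [377.7, 241.9] [0.42796489 0.02841399 0.07786524]
```

```bash
python3 - <<'E'
from plan import *
plan([(.5516,.1443,.16,110,1,3),(.571,.231,.16,90,1,4),(.571,.231,.16,90,1,3)])
E
```

```text
t 6.2 pos [0.5516 0.1443 0.0902] phi 110.27 zaxis [-0. -0. -1.] open 0.653 F [ 0.   0.1 -0.3] grip 0.0
--
1 [0, 0, -23] 0.0 
1 [0, 0, -23] 0.0 
1 [0, 0, -24] 0.5 
1 [-12, 19, 0] 5.0 
1 [-10, 20, 0] 5.0 
--
1 [-9, 20, 0] 5.0 
1 [-6, 21, 0] 5.0 
1 [0, 0, 0] 0.0 
1 [0, 0, 0] 0.0 
1 [0, 0, 0] 0.0 
end [0.5707 0.2308 0.1602] 89.77023575355834 rows 10
```

apply_moves(moves=[{"jaw": 1, "offset": [0, 0, -23], "rot": [0, 0, 0]}, {"jaw": 1, "offset": [0, 0, -23], "rot": [0, 0, 0]}, {"jaw": 1, "offset": [0, 0, -24], "rot": [0, 0, 0.5]}, {"jaw": 1, "offset": [-12, 19, 0], "rot": [0, 0, 5]}, {"jaw": 1, "offset": [-10, 20, 0], "rot": [0, 0, 5]}])

```text
time_s: 6.82
eef_pos: [0.5615, 0.1884, 0.1609]
eef_rot: [0.001, -0.083, 0.997, 0.0]
wrist_force: [-0.6, 0.9, -0.0]
opening: 0.996
grasp_force: 0.0
```

apply_moves(moves=[{"jaw": 1, "offset": [-9, 20, 0], "rot": [0, 0, 5]}, {"jaw": 1, "offset": [-6, 21, 0], "rot": [0, 0, 5]}, {"jaw": 1, "offset": [0, 0, 0], "rot": [0, 0, 0]}, {"jaw": 1, "offset": [0, 0, 0], "rot": [0, 0, 0]}, {"jaw": 1, "offset": [0, 0, 0], "rot": [0, 0, 0]}])

```text
time_s: 7.45
eef_pos: [0.5707, 0.2299, 0.1602]
eef_rot: [-0.0, 0.002, 1.0, -0.0]
wrist_force: [0.0, 0.8, -0.7]
opening: 1.001
grasp_force: 0.0
```

```bash
python3 - <<'E'
from plan import *
im,P=cloud("side"); save(im[200:400,120:440].repeat(2,0).repeat(2,1),"side3"); plan([(.571,.2315,.08,90,1,5)])
for r in ctrl.outline_of("side","tin_a")[:2]:
    Q=P[r["region"]];S=Q[Q[:,2]>.125];print(r["score"],r["position"],np.nanmedian(Q,0),S.mean(0) if len(S) else 0)
E
```

```text
t 7.5 pos [0.5708 0.23   0.1603] phi 89.75 zaxis [-0. -0. -1.] open 1.003 F [-0.4  0.1 -0.4] grip 0.0
--
1 [0, 0, 16] 0.0 
1 [0, 0, 16] 0.0 
1 [0, 1, 16] 0.0 
1 [0, 0, 16] 0.0 
1 [0, 1, 16] -0.5 
end [0.5708 0.232  0.0803] 90.24962609557278 rows 5
0.82 [374.6, 240.9] [0.4281224  0.02982192 0.07006234] 0
0.57 [302.0, 329.8] [0.5603997  0.24874325 0.08478538] [0.55927729 0.235618   0.13269073]
```

View pics/side3.png

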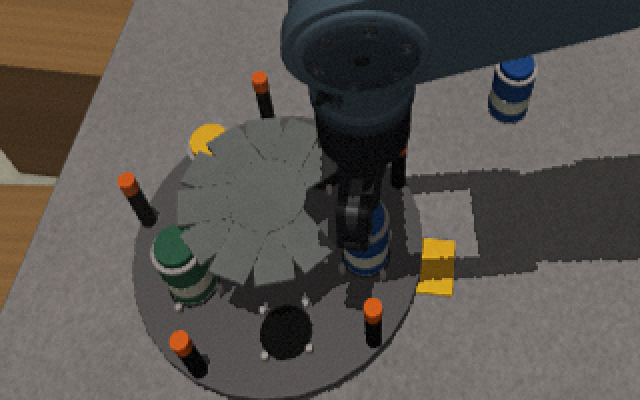

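The blue tin is in the notch at crop (365, 245), in line with the tongue at (438, 265), with the open gripper above it. Next I lower and grip.

apply_moves(moves=[{"jaw": 1, "offset": [0, 0, 16], "rot": [0, 0, 0]}, {"jaw": 1, "offset": [0, 0, 16], "rot": [0, 0, 0]}, {"jaw": 1, "offset": [0, 1, 16], "rot": [0, 0, 0]}, {"jaw": 1, "offset": [0, 0, 16], "rot": [0, 0, 0]}, {"jaw": 1, "offset": [0, 1, 16], "rot": [0, 0, -0.5]}])

```text
time_s: 8.18
eef_pos: [0.5706, 0.2326, 0.0789]
eef_rot: [-0.0, -0.003, 1.0, -0.0]
wrist_force: [0.5, 0.5, 0.7]
opening: 0.999
grasp_force: 0.0
```

apply_moves(moves=[{"jaw": 0.4, "offset": [0, 0, 0], "rot": [0, 0, 0]}, {"jaw": 0.4, "offset": [0, 0, 0], "rot": [0, 0, 0]}, {"jaw": 0.4, "offset": [0, 0, 0], "rot": [0, 0, 0]}, {"jaw": 0.4, "offset": [0, 0, 0], "rot": [0, 0, 0]}, {"jaw": 0.4, "offset": [0, 0, 0], "rot": [0, 0, 0]}])

```text
time_s: 8.8
eef_pos: [0.5714, 0.2328, 0.0811]
eef_rot: [0.001, -0.002, 1.0, 0.0]
wrist_force: [0.4, -0.4, 3.5]
opening: 0.543
grasp_force: 61.9
```

```bash
python3 - <<'E'
from plan import *
plan([(.571,.232,.11,90,.4,3),(.571,.232,.23,90,.4,4),(.5,.15,.23,90,.4,3)])
E
```

```text
t 8.8 pos [0.5714 0.2328 0.0811] phi 90.27 zaxis [ 0.002  0.    -1.   ] open 0.543 F [ 0.4 -0.4  3.5] grip 61.9
--
0.4 [0, 0, -10] 0.0 
0.4 [0, 0, -9] 0.0 
0.4 [0, -1, -10] 0.5 
0.4 [0, 0, -30] 0.0 
0.4 [0, 0, -30] 0.0 
--
0.4 [0, 0, -30] 0.0 
0.4 [0, 0, -30] 0.0 
0.4 [24, -27, 0] 0.0 
0.4 [24, -28, 0] 0.0 
0.4 [23, -27, 0] 0.0 
end [0.5001 0.1501 0.2301] 89.76524518680571 rows 10
```

apply_moves(moves=[{"jaw": 0.35, "offset": [0, 0, -10], "rot": [0, 0, 0]}, {"jaw": 0.35, "offset": [0, 0, -10], "rot": [0, 0, 0]}, {"jaw": 0.35, "offset": [0, 0, -15], "rot": [0, 0, 0]}, {"jaw": 0.35, "offset": [0, 0, -25], "rot": [0, 0, 0]}, {"jaw": 0.35, "offset": [0, 0, -30], "rot": [0, 0, 0]}])

```text
time_s: 9.43
eef_pos: [0.5704, 0.2326, 0.1714]
eef_rot: [-0.0, -0.002, 1.0, -0.0]
wrist_force: [0.8, 0.2, -2.4]
opening: 0.548
grasp_force: 61.9
```

apply_moves(moves=[{"jaw": 0.35, "offset": [0, 0, -30], "rot": [0, 0, 0]}, {"jaw": 0.35, "offset": [0, 0, -30], "rot": [0, 0, 0]}, {"jaw": 0.35, "offset": [10, -15, 0], "rot": [0, 0, 0]}, {"jaw": 0.35, "offset": [24, -28, 0], "rot": [0, 0, 0]}, {"jaw": 0.35, "offset": [24, -28, 0], "rot": [0, 0, 0]}])

```text
time_s: 10.05
eef_pos: [0.5125, 0.1608, 0.2312]
eef_rot: [0.0, -0.003, 1.0, -0.0]
wrist_force: [0.5, 0.4, -2.5]
opening: 0.547
grasp_force: 62.1
```

```bash
python3 - <<'E'
from plan import *
im,P=cloud("side"); save(im,"side4"); np.save("s4.npy",P)
im2,P2=cloud("top"); save(im2,"top4")
for c,Q in(("side",P),("top",P2)):
  for r in ctrl.outline_of(c,"pad1")[:3]:
    S=Q[r["region"]];print(c,r["score"],r["position"],S.mean(0).round(4),((S.max(0)+S.min(0))/2).round(4))
  for r in ctrl.outline_of(c,"crate")[:1]:
    m=r["region"]&(np.abs(Q[...,2]-.042)<.006); S=Q[m][:,:2].astype(np.float32); print(c,cv2.minAreaRect(S))
# held tin
for r in ctrl.outline_of("side","tin_a")[:3]:
    S=P[r["region"]];print("tin",r["score"],r["position"],np.nanmin(S,0).round(3),np.nanmax(S,0).round(3))
plan([(.506,-.249,.23,45,.35,12)])
E
```

```text
side ((0.6245812177658081, -0.21745675802230835), (0.05049945414066315, 0.18953414261341095), 13.687467575073242)
top 0.7 [354.8, 230.1] [ 0.5086 -0.1689  0.0046] [ 0.509  -0.1688  0.0033]
top 0.62 [384.8, 231.3] [ 0.5052 -0.2498  0.0047] [ 0.5049 -0.2496  0.0036]
top 0.42 [238.6, 162.9] [nan nan nan] [nan nan nan]
top ((0.5453065037727356, -0.24990497529506683), (0.24452048540115356, 0.16452954709529877), 87.65612030029297)
tin 0.93 [375.9, 239.5] [ 0.389 -0.085 -0.003] [0.45  0.037 0.104]
tin 0.82 [329.3, 263.6] [ 0.491 -0.032  0.002] [0.55  0.224 0.334]
t 10.4 pos [0.5138 0.162  0.2308] phi 90.29 zaxis [ 0.001  0.    -1.   ] open 0.552 F [ 0.6  0.6 -2.3] grip 62.3
--
0.35 [1, -34, 0] 4.0 
0.35 [-2, -34, 0] 4.0 
0.35 [-4, -34, 0] 3.5 
0.35 [-6, -34, 0] 4.0 
0.35 [-8, -33, 0] 3.5 
--
0.35 [-10, -33, 0] 4.0 
0.35 [-13, -32, 0] 3.5 
0.35 [-15, -31, 0] 4.0 
0.35 [-17, -30, 0] 3.5 
0.35 [-18, -29, 0] 4.0 
--
0.35 [-20, -27, 0] 3.5 
0.35 [-22, -26, 1] 4.0 
end [ 0.506  -0.2485  0.2298] 44.789056050721626 rows 12
```

View pics/side4.png

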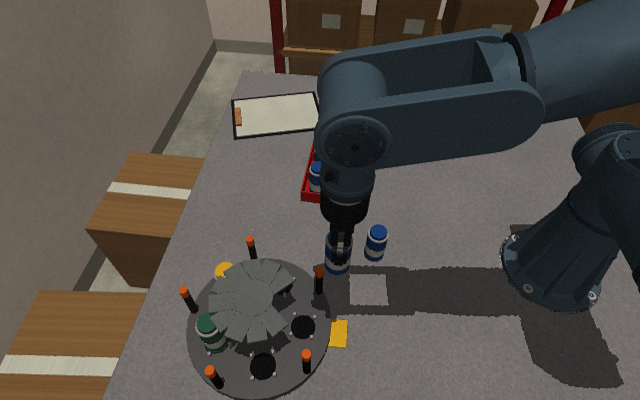

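The blue tin is held upright at about (338, 255), and the rest of the carousel is intact. I'm carrying it to the middle empty cell.

apply_moves(moves=[{"jaw": 0.35, "offset": [1, -34, 0], "rot": [0, 0, 4]}, {"jaw": 0.35, "offset": [-2, -34, 0], "rot": [0, 0, 4]}, {"jaw": 0.35, "offset": [-4, -34, 0], "rot": [0, 0, 3.5]}, {"jaw": 0.35, "offset": [-6, -34, 0], "rot": [0, 0, 4]}, {"jaw": 0.35, "offset": [-8, -33, 0], "rot": [0, 0, 3.5]}])

```text
time_s: 11.02
eef_pos: [0.5104, -0.01, 0.2304]
eef_rot: [0.0, 0.163, 0.987, 0.0]
wrist_force: [-0.2, 0.3, -2.8]
opening: 0.547
grasp_force: 62.6
```

apply_moves(moves=[{"jaw": 0.35, "offset": [-10, -33, 0], "rot": [0, 0, 4]}, {"jaw": 0.35, "offset": [-13, -32, 0], "rot": [0, 0, 3.5]}, {"jaw": 0.35, "offset": [-15, -31, 0], "rot": [0, 0, 4]}, {"jaw": 0.35, "offset": [-17, -30, 0], "rot": [0, 0, 3.5]}, {"jaw": 0.35, "offset": [-18, -29, 0], "rot": [0, 0, 4]}])

```text
time_s: 11.65
eef_pos: [0.5072, -0.1823, 0.2303]
eef_rot: [0.0, 0.324, 0.946, 0.0]
wrist_force: [-0.1, -0.3, -3.5]
opening: 0.544
grasp_force: 62.6
```

apply_moves(moves=[{"jaw": 0.35, "offset": [-20, -27, 0], "rot": [0, 0, 3.5]}, {"jaw": 0.35, "offset": [-22, -26, 0], "rot": [0, 0, 4]}, {"jaw": 0.35, "offset": [0, 0, 0], "rot": [0, 0, 0]}, {"jaw": 0.35, "offset": [0, 0, 0], "rot": [0, 0, 0]}, {"jaw": 0.35, "offset": [0, 0, 0], "rot": [0, 0, 0]}])

```text
time_s: 12.28
eef_pos: [0.5055, -0.248, 0.2302]
eef_rot: [-0.0, 0.384, 0.923, 0.0]
wrist_force: [-0.3, 0.5, -2.8]
opening: 0.549
grasp_force: 62.7
```

```bash
python3 - <<'E'
from plan import *
im,P=cloud("side"); save(im[80:280,200:520].repeat(2,0).repeat(2,1),"side5")
plan([(.5053,-.2488,.08,45,.35,5),(.5053,-.2488,.0565,45,.35,5)])
E
```

```text
t 12.325 pos [ 0.5054 -0.248   0.2303] phi 44.86 zaxis [-0.  0. -1.] open 0.549 F [-0.5 -0.2 -3.4] grip 62.7
--
0.35 [0, 0, 30] 0.0 
0.35 [0, 0, 30] 0.0 
0.35 [0, 0, 30] 0.0 
0.35 [0, 0, 30] 0.0 
0.35 [0, -1, 30] 0.0 
--
0.35 [0, 0, 5] 0.0 
0.35 [0, 0, 5] 0.0 
0.35 [0, 0, 5] 0.0 
0.35 [0, 0, 4] 0.0 
0.35 [0, 0, 5] 0.0 
end [ 0.5047 -0.2487  0.0563] 44.863647103087715 rows 10
```

View pics/side5.png

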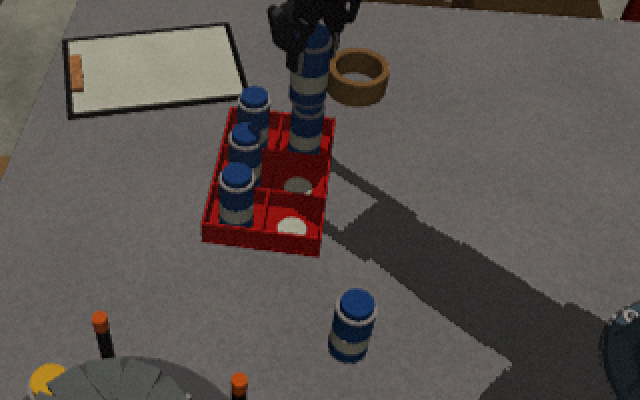

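The held tin at crop (310, 70) hangs above the middle cell, with its pad at (298, 185) and the far packed tin behind it. I'm lowering it now.

apply_moves(moves=[{"jaw": 0.35, "offset": [0, 0, 25], "rot": [0, 0, 0]}, {"jaw": 0.35, "offset": [0, 0, 35], "rot": [0, 0, 0]}, {"jaw": 0.35, "offset": [0, 0, 35], "rot": [0, 0, 0]}, {"jaw": 0.35, "offset": [0, 0, 35], "rot": [0, 0, 0]}, {"jaw": 0.35, "offset": [0, -1, 20], "rot": [0, 0, 0]}])

```text
time_s: 12.95
eef_pos: [0.5038, -0.2482, 0.0784]
eef_rot: [-0.001, 0.384, 0.923, 0.0]
wrist_force: [-1.1, -0.1, -1.6]
opening: 0.547
grasp_force: 62.7
```

apply_moves(moves=[{"jaw": 0.35, "offset": [0, 0, 8], "rot": [0, 0, 0]}, {"jaw": 0.35, "offset": [0, 0, 6], "rot": [0, 0, 0]}, {"jaw": 0.35, "offset": [0, 0, 4], "rot": [0, 0, 0]}, {"jaw": 0.35, "offset": [0, 0, 3], "rot": [0, 0, 0]}, {"jaw": 0.35, "offset": [0, 0, 2], "rot": [0, 0, 0]}])

```text
time_s: 13.58
eef_pos: [0.5047, -0.2499, 0.0576]
eef_rot: [0.0, 0.385, 0.923, -0.0]
wrist_force: [0.4, -0.5, -2.0]
opening: 0.55
grasp_force: 62.7
```

apply_moves(moves=[{"jaw": 0.35, "offset": [0, 0, 0], "rot": [0, 0, 0]}, {"jaw": 0.35, "offset": [0, 0, 0], "rot": [0, 0, 0]}, {"jaw": 0.35, "offset": [0, 0, 0], "rot": [0, 0, 0]}, {"jaw": 0.35, "offset": [0, 0, 0], "rot": [0, 0, 0]}, {"jaw": 0.35, "offset": [0, 0, 0], "rot": [0, 0, 0]}])

```text
time_s: 14.2
eef_pos: [0.5045, -0.2497, 0.0573]
eef_rot: [0.0, 0.385, 0.923, -0.0]
wrist_force: [0.1, -0.1, -3.3]
opening: 0.549
grasp_force: 62.7
```

apply_moves(moves=[{"jaw": 0.35, "offset": [0, 0, 1], "rot": [0, 0, 0]}, {"jaw": 0.35, "offset": [0, 0, 1], "rot": [0, 0, 0]}, {"jaw": 0.35, "offset": [0, 0, 0], "rot": [0, 0, 0]}, {"jaw": 0.35, "offset": [0, 0, 0], "rot": [0, 0, 0]}, {"jaw": 0.35, "offset": [0, 0, 0], "rot": [0, 0, 0]}])

```text
time_s: 14.82
eef_pos: [0.5044, -0.2497, 0.0553]
eef_rot: [-0.0, 0.385, 0.923, 0.0]
wrist_force: [-0.2, 0.5, -1.9]
opening: 0.548
grasp_force: 62.9
```

apply_moves(moves=[{"jaw": 0.35, "offset": [0, 0, 1], "rot": [0, 0, 0]}, {"jaw": 0.35, "offset": [0, 0, 0], "rot": [0, 0, 0]}, {"jaw": 0.6, "offset": [0, 0, 0], "rot": [0, 0, 0]}, {"jaw": 0.7, "offset": [0, 0, 0], "rot": [0, 0, 0]}, {"jaw": 0.85, "offset": [0, 0, 0], "rot": [0, 0, 0]}])

```text
time_s: 15.45
eef_pos: [0.5045, -0.2498, 0.0543]
eef_rot: [0.0, 0.385, 0.923, -0.0]
wrist_force: [1.0, -0.3, 0.1]
opening: 0.849
grasp_force: 0.0
```

apply_moves(moves=[{"jaw": 0.85, "offset": [0, 0, 0], "rot": [0, 0, 0]}, {"jaw": 0.85, "offset": [0, 0, -15], "rot": [0, 0, 0]}, {"jaw": 0.85, "offset": [0, 0, -30], "rot": [0, 0, 0]}, {"jaw": 0.85, "offset": [0, 0, -40], "rot": [0, 0, 0]}, {"jaw": 0.85, "offset": [0, 0, -40], "rot": [0, 0, 0]}])

```text
time_s: 16.08
eef_pos: [0.5045, -0.2497, 0.1816]
eef_rot: [0.0, 0.385, 0.923, -0.0]
wrist_force: [0.2, 0.4, 0.4]
opening: 0.85
grasp_force: 0.0
```

```bash
python3 - <<'E'
from plan import *
plan([(.427,.0135,.16,75,1,8)])
im,P=cloud("side"); save(im[80:280,200:520].repeat(2,0).repeat(2,1),"side6")
for r in ctrl.outline_of("side","tin_a")[:8]:
    S=P[r["region"]];z=np.nanmax(S[:,2]);T=S[S[:,2]>z-.006];print(r["score"],r["position"],z,((T.max(0)+T.min(0))/2).round(4))
E
```

```text
t 16.075 pos [ 0.5045 -0.2497  0.1816] phi 44.77 zaxis [ 0.001 -0.001 -1.   ] open 0.85 F [0.2 0.4 0.4] grip 0.0
--
1 [30, 16, 3] -4.0 
1 [29, 18, 3] -3.5 
1 [28, 20, 3] -4.0 
1 [26, 22, 3] -3.5 
1 [25, 24, 2] -4.0 
--
1 [23, 25, 3] -3.5 
1 [22, 27, 2] -4.0 
1 [20, 28, 3] -3.5 
end [0.4266 0.0134 0.1596] 74.76725429712555 rows 8
0.76 [376.3, 241.5] 0.10442315731703755 [0.4268 0.0119 0.1015]
0.71 [347.6, 161.3] 0.10807696748022577 [ 0.5051 -0.2506  0.1051]
```

View pics/side6.png

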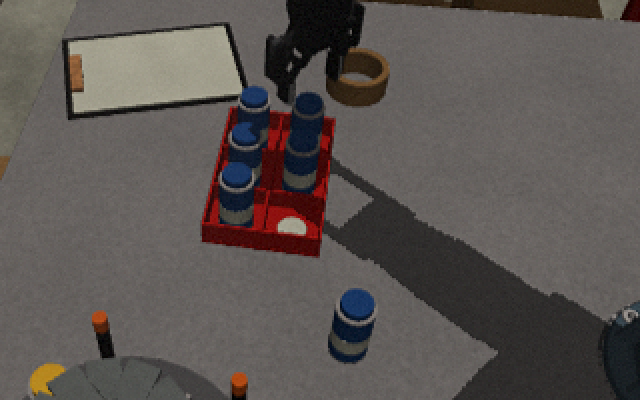

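Tin A stands upright in the middle cell at crop (302, 160), measured (0.505, -0.2505), and the last pad at (292, 227) is empty. Now for tin B.

apply_moves(moves=[{"jaw": 1, "offset": [30, 16, 0], "rot": [0, 0, -4]}, {"jaw": 1, "offset": [29, 18, 3], "rot": [0, 0, -3.5]}, {"jaw": 1, "offset": [28, 20, 3], "rot": [0, 0, -4]}, {"jaw": 1, "offset": [26, 22, 3], "rot": [0, 0, -3.5]}, {"jaw": 1, "offset": [25, 24, 3], "rot": [0, 0, -4]}])

```text
time_s: 16.8
eef_pos: [0.4555, -0.0845, 0.1675]
eef_rot: [0.0, 0.226, 0.974, -0.0]
wrist_force: [0.1, -0.8, 0.4]
opening: 1.002
grasp_force: 0.0
```

apply_moves(moves=[{"jaw": 1, "offset": [23, 25, 3], "rot": [0, 0, -3.5]}, {"jaw": 1, "offset": [22, 27, 3], "rot": [0, 0, -4]}, {"jaw": 1, "offset": [20, 28, 3], "rot": [0, 0, -3.5]}, {"jaw": 1, "offset": [0, 0, 0], "rot": [0, 0, 0]}, {"jaw": 1, "offset": [0, 0, 0], "rot": [0, 0, 0]}])

```text
time_s: 17.42
eef_pos: [0.4269, 0.0131, 0.1587]
eef_rot: [0.0, 0.133, 0.991, -0.0]
wrist_force: [0.1, -0.2, -0.7]
opening: 1.001
grasp_force: 0.0
```

```bash
python3 - <<'E'
from plan import *
plan([(.427,.013,.051,75,1,5)])
E
```

```text
t 17.425 pos [0.4269 0.0131 0.1587] phi 74.76 zaxis [ 0.001 -0.001 -1.   ] open 1.001 F [ 0.1 -0.2 -0.7] grip 0.0
--
1 [0, 0, 22] 0.0 
1 [0, 0, 21] 0.0 
1 [0, 0, 22] 0.0 
1 [0, 0, 21] 0.0 
1 [0, 0, 22] 0.0 
end [0.4269 0.0131 0.0507] 74.76162579902945 rows 5
```

apply_moves(moves=[{"jaw": 1, "offset": [0, 0, 22], "rot": [0, 0, 0]}, {"jaw": 1, "offset": [0, 0, 21], "rot": [0, 0, 0]}, {"jaw": 1, "offset": [0, 0, 22], "rot": [0, 0, 0]}, {"jaw": 1, "offset": [0, 0, 22], "rot": [0, 0, 0]}, {"jaw": 1, "offset": [0, 0, 20], "rot": [0, 0, 0]}])

```text
time_s: 18.05
eef_pos: [0.4271, 0.0123, 0.0507]
eef_rot: [0.0, 0.134, 0.991, -0.0]
wrist_force: [0.6, -0.5, 0.4]
opening: 0.999
grasp_force: 0.0
```

apply_moves(moves=[{"jaw": 0.35, "offset": [0, 0, 0], "rot": [0, 0, 0]}, {"jaw": 0.35, "offset": [0, 0, 0], "rot": [0, 0, 0]}, {"jaw": 0.35, "offset": [0, 0, 0], "rot": [0, 0, 0]}, {"jaw": 0.35, "offset": [0, 0, 0], "rot": [0, 0, 0]}, {"jaw": 0.35, "offset": [0, 0, 0], "rot": [0, 0, 0]}])

```text
time_s: 18.68
eef_pos: [0.4277, 0.0128, 0.0524]
eef_rot: [0.001, 0.132, 0.991, -0.001]
wrist_force: [-1.2, -2.9, 6.3]
opening: 0.547
grasp_force: 62.4
```

apply_moves(moves=[{"jaw": 0.35, "offset": [0, 0, -15], "rot": [0, 0, 0]}, {"jaw": 0.35, "offset": [0, 0, -30], "rot": [0, 0, 0]}, {"jaw": 0.35, "offset": [0, 0, -40], "rot": [0, 0, 0]}, {"jaw": 0.35, "offset": [0, 0, -40], "rot": [0, 0, 0]}, {"jaw": 0.35, "offset": [0, 0, -30], "rot": [0, 0, 0]}])

```text
time_s: 19.3
eef_pos: [0.4265, 0.0138, 0.2086]
eef_rot: [0.001, 0.132, 0.991, 0.0]
wrist_force: [0.8, -0.7, -2.9]
opening: 0.548
grasp_force: 62.1
```

```bash
python3 - <<'E'
from plan import *
plan([(.5086,-.1685,.205,45,.35,7),(.5086,-.1685,.205,45,.35,3)])
E
```

```text
t 19.3 pos [0.4265 0.0138 0.2086] phi 74.78 zaxis [ 0.002  0.    -1.   ] open 0.548 F [ 0.8 -0.7 -2.9] grip 62.1
--
0.35 [-18, -22, 1] 4.5 
0.35 [-20, -21, 0] 4.0 
0.35 [-21, -19, 1] 4.5 
0.35 [-23, -17, 0] 4.0 
0.35 [-24, -16, 1] 4.5 
--
0.35 [-25, -14, 0] 4.0 
0.35 [-25, -12, 1] 4.5 
0.35 [0, 0, 0] 0.0 
0.35 [0, 0, 0] 0.0 
0.35 [0, 0, 0] 0.0 
end [ 0.5082 -0.1683  0.2046] 44.78392340812847 rows 10
```

apply_moves(moves=[{"jaw": 0.35, "offset": [-18, -22, 1], "rot": [0, 0, 4.5]}, {"jaw": 0.35, "offset": [-20, -21, 0], "rot": [0, 0, 4]}, {"jaw": 0.35, "offset": [-21, -19, 1], "rot": [0, 0, 4.5]}, {"jaw": 0.35, "offset": [-23, -17, 0], "rot": [0, 0, 4]}, {"jaw": 0.35, "offset": [-24, -16, 1], "rot": [0, 0, 4.5]}])

```text
time_s: 19.92
eef_pos: [0.4854, -0.1173, 0.2037]
eef_rot: [-0.0, 0.316, 0.949, 0.0]
wrist_force: [0.9, 0.6, -2.0]
opening: 0.544
grasp_force: 62.2
```

apply_moves(moves=[{"jaw": 0.35, "offset": [-25, -14, 0], "rot": [0, 0, 4]}, {"jaw": 0.35, "offset": [-25, -12, 1], "rot": [0, 0, 4.5]}, {"jaw": 0.35, "offset": [0, 0, 0], "rot": [0, 0, 0]}, {"jaw": 0.35, "offset": [0, 0, 0], "rot": [0, 0, 0]}, {"jaw": 0.35, "offset": [0, 0, 0], "rot": [0, 0, 0]}])

```text
time_s: 20.55
eef_pos: [0.5078, -0.1677, 0.2024]
eef_rot: [-0.0, 0.384, 0.923, 0.0]
wrist_force: [0.4, -0.6, -2.7]
opening: 0.548
grasp_force: 62.1
```

```bash
python3 - <<'E'
from plan import *
plan([(.5086,-.1685,.08,45,.35,5),(.5086,-.1685,.057,45,.35,5)])
E
```

```text
t 20.55 pos [ 0.5078 -0.1677  0.2024] phi 44.84 zaxis [-0.  0. -1.] open 0.548 F [ 0.4 -0.6 -2.7] grip 62.1
--
0.35 [0, 0, 24] 0.0 
0.35 [0, 0, 25] 0.0 
0.35 [0, 0, 24] 0.0 
0.35 [-1, 0, 25] 0.0 
0.35 [0, 0, 24] 0.0 
--
0.35 [0, 0, 5] 0.0 
0.35 [0, 0, 5] 0.0 
0.35 [0, 0, 4] 0.0 
0.35 [0, 0, 5] 0.0 
0.35 [0, 0, 4] 0.0 
end [ 0.5085 -0.1684  0.0574] 44.840127813687715 rows 10
```

apply_moves(moves=[{"jaw": 0.35, "offset": [0, 0, 24], "rot": [0, 0, 0]}, {"jaw": 0.35, "offset": [0, 0, 28], "rot": [0, 0, 0]}, {"jaw": 0.35, "offset": [0, 0, 28], "rot": [0, 0, 0]}, {"jaw": 0.35, "offset": [-1, 0, 25], "rot": [0, 0, 0]}, {"jaw": 0.35, "offset": [0, 0, 17], "rot": [0, 0, 0]}])

```text
time_s: 21.18
eef_pos: [0.5084, -0.1685, 0.0793]
eef_rot: [-0.001, 0.384, 0.923, 0.0]
wrist_force: [-0.5, -0.3, -2.6]
opening: 0.547
grasp_force: 62.2
```

apply_moves(moves=[{"jaw": 0.35, "offset": [0, 0, 8], "rot": [0, 0, 0]}, {"jaw": 0.35, "offset": [0, 0, 6], "rot": [0, 0, 0]}, {"jaw": 0.35, "offset": [0, 0, 4], "rot": [0, 0, 0]}, {"jaw": 0.35, "offset": [0, 0, 3], "rot": [0, 0, 0]}, {"jaw": 0.35, "offset": [0, 0, 2], "rot": [0, 0, 0]}])

```text
time_s: 21.8
eef_pos: [0.5091, -0.1695, 0.0575]
eef_rot: [0.0, 0.385, 0.923, -0.0]
wrist_force: [0.4, 0.1, -3.4]
opening: 0.548
grasp_force: 62.2
```

apply_moves(moves=[{"jaw": 0.35, "offset": [0, 0, 1], "rot": [0, 0, 0]}, {"jaw": 0.35, "offset": [0, 0, 0], "rot": [0, 0, 0]}, {"jaw": 0.35, "offset": [0, 0, 0], "rot": [0, 0, 0]}, {"jaw": 0.35, "offset": [0, 0, 0], "rot": [0, 0, 0]}, {"jaw": 0.35, "offset": [0, 0, 0], "rot": [0, 0, 0]}])

```text
time_s: 22.42
eef_pos: [0.5091, -0.1695, 0.0565]
eef_rot: [0.0, 0.385, 0.923, -0.0]
wrist_force: [-0.9, -0.4, -0.8]
opening: 0.544
grasp_force: 62.3
```

Contact is starting, with the force down to -0.8 N. I'll lower one more millimetre, release and rise.

apply_moves(moves=[{"jaw": 0.35, "offset": [0, 0, 1], "rot": [0, 0, 0]}, {"jaw": 0.35, "offset": [0, 0, 0], "rot": [0, 0, 0]}, {"jaw": 0.6, "offset": [0, 0, 0], "rot": [0, 0, 0]}, {"jaw": 0.7, "offset": [0, 0, 0], "rot": [0, 0, 0]}, {"jaw": 0.85, "offset": [0, 0, 0], "rot": [0, 0, 0]}])

```text
time_s: 23.05
eef_pos: [0.5089, -0.1694, 0.0552]
eef_rot: [-0.0, 0.385, 0.923, 0.0]
wrist_force: [0.1, 0.1, 0.9]
opening: 0.848
grasp_force: 0.0
```

apply_moves(moves=[{"jaw": 0.85, "offset": [0, 0, 0], "rot": [0, 0, 0]}, {"jaw": 0.85, "offset": [0, 0, -15], "rot": [0, 0, 0]}, {"jaw": 0.85, "offset": [0, 0, -30], "rot": [0, 0, 0]}, {"jaw": 0.85, "offset": [0, 0, -40], "rot": [0, 0, 0]}, {"jaw": 0.85, "offset": [0, 0, -40], "rot": [0, 0, 0]}])

```text
time_s: 23.68
eef_pos: [0.5089, -0.1694, 0.1826]
eef_rot: [0.0, 0.385, 0.923, -0.0]
wrist_force: [0.2, -1.1, 0.2]
opening: 0.852
grasp_force: 0.0
```

apply_moves(moves=[{"jaw": 0.85, "offset": [40, 20, -20], "rot": [0, 0, 0]}, {"jaw": 0.85, "offset": [40, 20, 0], "rot": [0, 0, 0]}, {"jaw": 0.85, "offset": [40, 20, 0], "rot": [0, 0, 0]}, {"jaw": 0.85, "offset": [0, 0, 0], "rot": [0, 0, 0]}, {"jaw": 0.85, "offset": [0, 0, 0], "rot": [0, 0, 0]}])

```text
time_s: 24.3
eef_pos: [0.4676, -0.0423, 0.2013]
eef_rot: [0.001, 0.384, 0.923, -0.0]
wrist_force: [0.1, 0.1, 0.4]
opening: 0.846
grasp_force: 0.0
```

```bash
python3 - <<'E'
from plan import *
plan([])
im,P=cloud("side"); save(im,"side7"); im2,P2=cloud("top")
for c,P in(("side",P),("top",P2)):
  for t in ("tin_a","packed1"):
   for r in ctrl.outline_of(c,t)[:8]:
    S=P[r["region"]];z=np.nanmax(S[:,2]);T=S[S[:,2]>z-.006];print(c,t,round(r["score"],2),z.round(3),((T.max(0)+T.min(0))/2).round(4))
E
```

```text
t 24.3 pos [ 0.4676 -0.0423  0.2013] phi 44.8 zaxis [ 0.002 -0.001 -1.   ] open 0.846 F [0.1 0.1 0.4] grip 0.0
end [ 0.4676 -0.0423  0.2013] 44.79889827890864 rows 0
side tin_a 0.63 0.316 [ 0.518  -0.0079  0.3151]
side tin_a 0.54 0.264 [0.5168 0.0034 0.2629]
side packed1 0.9 0.108 [ 0.5822 -0.306   0.1048]
side packed1 0.69 0.108 [ 0.5853 -0.2525  0.1049]
side packed1 0.66 0.109 [ 0.5886 -0.1727  0.106 ]
side packed1 0.66 0.109 [ 0.5104 -0.3288  0.1064]
top tin_a 0.69 0.109 [ 0.5052 -0.25    0.1064]
top tin_a 0.61 0.11 [ 0.5071 -0.1672  0.1073]
top packed1 0.96 0.112 [ 0.5884 -0.1715  0.1091]
top packed1 0.77 0.11 [ 0.5016 -0.3274  0.1074]
top packed1 0.72 0.112 [ 0.58   -0.3311  0.109 ]
top packed1 0.57 0.112 [ 0.5838 -0.2512  0.1085]
top packed1 0.25 0.542 [ 0.4848 -0.1103  0.5406]
```

View pics/side7.png

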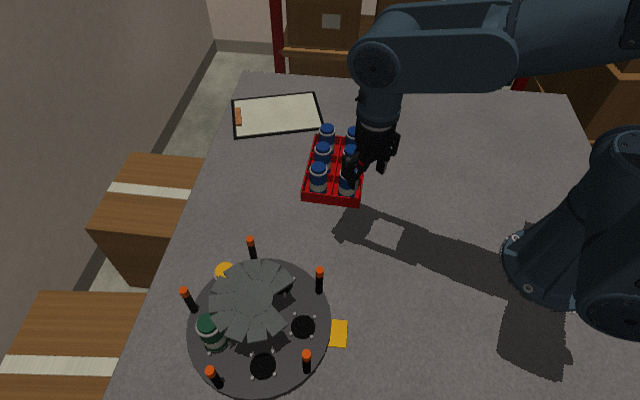

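All six cells are filled, around (335, 165). Both new tins are within 3 mm of their pads, and the yellow (224, 270) and green (210, 332) tins are still on the carousel. The arm is clear.

```bash
python3 -c "
from bench import ctrl
print(ctrl.hand_in())"
```

```text
the job is handed in; nothing more can be done
None
```

I handed the job in with both blue tins upright in the crate's two empty cells, within about 3 mm of the pad centres; the hand-in call returned no verdict.

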